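# Turn the spice carousel until the pepper pot is at the front

## Task

Bring the green-lidded pepper pot on the spice carousel to its front, in line with the red arrow on its foot: push the wooden turntable round gently with the fingertips, by the posts on its rim. Do not touch, tip or lift any of the pots, leave the other things on the worktop where they are, and finish with the turntable at rest and the hand clear.

Things in the scene. Friction and masses are not known exactly. Their poses are not given: they have to be found in the camera images.
- foot: White foot of the carousel, fixed to the worktop: a disc 200 mm across and 10 mm high under the turntable, with a tongue 44 mm wide that sticks out to 165 mm from the centre and shows a red arrowhead pointing inward. Origin: centre of its underside, on the turntable's vertical axis, at worktop height; its -x axis points along the tongue (the front, roughly towards the robot), z up. The pepper pot belongs on that -x line.
- platter (a joint): Angle of the wooden turntable about the vertical axis through the foot's centre, rad; 0 at the start, grows counter-clockwise seen from above. It turns both ways without stops or detents (at least 1.9 turns each way), with a little friction (1 to 3 N at the rim), and stays where it is left.
- bearing: Fixed steel bearing (120 mm across) on the foot, carrying the wooden turntable: disc 260 mm across, top face at z = 34 mm, underside 20 mm. Five places for pots (black discs) lie every 72 degrees, 50 mm from the axis; the one nearest the front starts empty. Does not turn. A wall cabinet hangs over the back of the worktop (front at x = 0.65, underside at z = 0.49): work from the robot's side.
- post_0 (a point): Point on one of the five finger posts: centre of its black ball, 120 mm from the turntable's axis, 94 mm above the worktop; turns with the turntable. The posts stand on the disc midway between the places, every 72 degrees: steel, 12 mm thick (foot collar 20 mm), black ball 18 mm on top, rising from z = 34 to 103 mm.
- pepper_pot: The pot to bring to the front: glass pepper pot with a green lid, 46 mm in diameter, 106 mm tall (top at z = 140 mm), on any of the four occupied places. Loose, 0.1 kg. Origin: centre of its underside, z along its axis.
- black_pot_a: Spice pot with a black lid, 44 mm in diameter, 103 mm tall, on the turntable. Loose, 0.1 kg. Origin: centre of its underside, z along its axis.
- black_pot_b: Another spice pot with a black lid, 44 mm in diameter, 103 mm tall, on the turntable. Loose, 0.1 kg. Origin: centre of its underside, z along its axis.
- white_pot: Spice pot with a white lid, 40 mm in diameter, 105 mm tall, on the turntable. Loose, 0.1 kg. Origin: centre of its underside, z along its axis.
- mug: Green mug, 81 x 89 x 72 mm, on the worktop to the left; a bystander. Origin: underside.
- lemon: Lemon, 72 x 57 x 58 mm, on the left worktop; a bystander. Origin: underside.
- tape_roll: Roll of tape lying flat, 104 mm across, 25 mm high, on the left worktop; a bystander. Origin: underside.
There are look-alikes about, which are no part of the job. Leave any pink look-alike of the pepper_pot alone. What is shaped like the black_pot_a but turquoise is not meant.

How it is judged:
At the end, for the whole second after the job is handed in: The pepper pot's axis is within 10 mm to either side of the line from the turntable's axis along the arrow, on the arrow's side; the turntable is at rest; all four pots stand upright on it, within 65 mm of its axis; mug, lemon and tape are within 20 mm of where they were (x of pepper_pot in the frame of foot below -0.03 m and y of pepper_pot in the frame of foot between -0.01 and 0.01 m and velocity of joint platter between -0.05 and 0.05 rad/s and horizontal distance between each of pepper_pot, black_pot_a, white_pot, black_pot_b and foot below 0.065 m and angle between each of pepper_pot, black_pot_a, white_pot, black_pot_b's own z axis and vertical below 0.1 rad and height (world z) of pepper_pot between 0.028 and 0.042 m and height (world z) of black_pot_a between 0.028 and 0.042 m and height (world z) of white_pot between 0.028 and 0.042 m and height (world z) of black_pot_b between 0.028 and 0.042 m and distance of each of mug, lemon, tape_roll from where it was at the start of the episode below 0.02 m); the robot touches nothing.
It fails at once if a pot is touched by the robot (contact force between any of the fingers, the arm and pepper_pot above 0.5 N or contact force between any of the fingers, the arm and black_pot_a above 0.5 N or contact force between any of the fingers, the arm and white_pot above 0.5 N or contact force between any of the fingers, the arm and black_pot_b above 0.5 N).
It fails at once if a pot is tipped or lifted (angle between any of pepper_pot, black_pot_a, white_pot, black_pot_b's own z axis and vertical above 0.35 rad or height (world z) of any of pepper_pot, black_pot_a, white_pot, black_pot_b above 0.05 m).
It fails at once if the turntable is pushed or squeezed harder than 30 N (contact force between any of the fingers, the arm and bearing above 30 N).
It fails at once if the mug, the lemon or the tape is moved more than 20 mm (distance of any of mug, lemon, tape_roll from where it was at the start of the episode above 0.02 m).
It also fails if it takes over 59 s, if anything falls off the work surface, if the arm or the gripper's body presses on something with over 40 N, if the wrist force passes 120 N, or if a joint passes its speed limit or range.

## Robot

A 7-joint arm with a two-finger parallel gripper is mounted at the origin on a cart in front of the work surface, level with it; the furniture and walls round the work are solid. World frame = base frame: x ahead of the robot, y to its left, z up, the work surface at z = 0. Lengths are in m, angles in rad, forces in N, time in s.
With the tool pointing down it reaches from about 0.425 to 1.025 m from the base axis. Payload 3.6 kg.
Tool frame: the origin (TCP) lies at the very end of the fingers, on their centre line; the grasp point (between the pads) lies 19 mm behind it; z points along the fingers, y is the line along which they close (so a half turn about z gives the same grasp; the last joint's range is limited). The gripper opens to 85 mm and grips with 20 to 120 N. Pads are 22 mm wide; open, the fingers measure 114 mm over their backs; the gripper's body (76 mm by 85 mm) begins 54 mm behind the grasp point. The pads swing forward as they close: fully open they stand 13 mm farther back than shut.
Start: joints at [-1.222, 0.591, 0.048, 1.609, -0.033, 0.943, -0.034], TCP at [0.31, 0.655, 0.196] pointing down, gripper open.
Joint ranges: [-2.69, 2.69], [-0.47, 2.24], [-1.27, 1.36], [0.19, 2.51], [-1.53, 4.68], [0.08, 2.07], [-3.09, 3.09]. Speed limits (rad/s): [2.57, 2.57, 3.14, 3.14, 3.14, 3.14, 3.14].

## Interface

Orientations are given as a 3x3 rotation matrix whose columns are the frame's x, y, z axes.
In Python, from station import ctrl, snapshot, camera_model, nets gives the robot as it stands.
- The arm moves only by the tool servo_tool, never from a script. Its argument "steps" is a list of rows, each an object of numbers: "tx", "ty", "tz": the shift along the tool's x, y, z in m; "wx", "wy", "wz": the turn, a rotation vector about the tool's x, y, z in rad; "fingers": the finger opening in m, from 0 to 0.0854. A call has exactly 8 rows; each row is the pose to reach, as a shift and turn from the pose commanded when the call began, along the tool's axes at that moment; what a row does not reach only later rows make up. A row lasts 1/10 s, in which the tool goes at most 50 mm and 8.59 degrees, less where a joint would pass 70% of its speed; a pose out of reach is approached as far as the arm can. A call with a gripper value outside its range is refused whole. The fingers move at their own pace and stop on an object; the grip force is fixed at half the most. Time passes only in rows, so rows that repeat a pose let the fingers close, or fill a call up. It gives the time, the measured TCP pose, the force, the opening and the grip force at its end, in the units of the state.
- ctrl.observe(): the state, without advancing time (a new reading comes with each control period).
- snapshot(name): name is "side" or "top"; returns (picture, depth): 480x640x3 uint8, red, green, blue; 480x640 float32, m along the optical axis (not along the pixel's ray), 0 where there is no reading.
- camera_model(name): a dict with "fx", "fy", "cx", "cy" (pixels), "D" ([k1, k2, p1, p2, k3] as OpenCV has them; the pictures are not rectified), "world_from_camera" (4x4, takes a point from camera to world coordinates). Camera axes: x right, y down, z forward; pixel columns grow to the right and rows downward; lengths in m; the calibration is good to about 2 mm. A picture is of the moment at which its call begins. camera_model takes no time and is no camera call.
- ctrl.hand_in(): hands the job in; it is judged then, once.
Trained networks look in the newest picture that a camera, given by its name, has taken for a name from the list of things; names that differ only in an ending like _2 or _b are one class to them, and where a whole thing is asked for, a point or a joint stands for the part that bears it (a point fixed in the world has none). Each returns a list of dicts, best first, with "confidence" (0 to 1); they miss things now and then, are a little off and sometimes report something else, mostly with a low value. They report only what shows in the picture. A call takes as long as a camera call. They do not tell look-alikes from the thing itself.
- nets.regions_of(thing, camera): "mask" (480x640 bool, what is visible of it) and "point" ([column, row] in pixels, amid what is visible of it).
- nets.landmark_of(thing, camera): "point" ([column, row] in pixels: a listed point, or the origin of a listed thing).
The state is a dict: "time_s": time; "qpos": joint angles; "joint_vel": joint speeds; "tau": joint torques, N m; "tool_pos": TCP position; "tcp_rot": TCP orientation; "contact_force": force on the tool from outside, world axes, zero at the start; "torque": the same for the moment, N m; "gripper_width": opening from 0.0 (shut) to 1.0 (fully open); "grip_force": force on a finger pad.
Only numpy, scipy, OpenCV 4.12 (cv2) and the standard library are available. Lean on these libraries where they do the work, as an engineer would, in place of code of your own. Each camera call takes 0.05 s, during which the arm holds its last target. There are 200 camera calls.

## Working session

There is one attempt and no reset: what is moved stays moved. The work goes in short steps, Python scripts to look and compute and a tool call to move; the robot and the scene stay as the last step left them, time stands still between calls to the robot, and variables do not carry over. Pictures are saved under pics/ and viewed, at most 10 in all, crops included, and the job is handed in when it is done.

Besides the shell and the picture viewer there is one more tool, called after ">>>" in YAML: its name, and indented under it one key for each argument. servo_tool: Moves the arm, as the interface text tells. Its arguments: {"type":"object","properties":{"steps":{"type":"array"}},"required":["steps"]}

```bash
mkdir -p pics
cat > h.py <<'E'
import numpy as np,cv2
from station import ctrl,snapshot,camera_model,nets
def pix2w(cam,uv,z):
    "intersect pixel ray with world plane z"
    m=camera_model(cam);K=np.array([[m['fx'],0,m['cx']],[0,m['fy'],m['cy']],[0,0,1]])
    p=cv2.undistortPoints(np.array([[uv]],float),K,np.array(m['D'],float))[0,0]
    T=np.array(m['world_from_camera']);d=T[:3,:3]@[p[0],p[1],1];o=T[:3,3]
    return o+d*(z-o[2])/d[2]
def cloud(cam,dep):
    m=camera_model(cam);K=np.array([[m['fx'],0,m['cx']],[0,m['fy'],m['cy']],[0,0,1]])
    v,u=np.mgrid[:480,:640]
    p=cv2.undistortPoints(np.stack([u,v],-1).reshape(-1,1,2).astype(float),K,np.array(m['D'],float)).reshape(480,640,2)
    T=np.array(m['world_from_camera'])
    P=np.dstack([p*dep[...,None],dep])
    return P@T[:3,:3].T+T[:3,3]
E
python3 - <<'E'
from h import *
for c in('side','top'):
    im,d=snapshot(c);cv2.imwrite(f'pics/{c}0.png',im[...,::-1]);np.savez(f'{c}0.npz',im=im,d=d)
    print(c,np.round(camera_model(c)['world_from_camera'],3).tolist())
    for t in('foot','pepper_pot','post_0','black_pot_a','white_pot','mug','lemon','tape_roll'):
        for r in nets.landmark_of(t,c)[:5]: print(t,np.round(r['point'],1),round(r['confidence'],2),np.round(pix2w(c,r['point'],{'post_0':.094,'foot':0,'mug':0,'lemon':0,'tape_roll':0}.get(t,.034)),3))
s=ctrl.observe();print(s['time_s'],s['tool_pos'],np.round(s['tcp_rot'],3))
E
```

```text
side [[0.917, -0.148, 0.37, 0.059], [-0.398, -0.296, 0.868, -0.706], [-0.019, -0.944, -0.33, 0.417], [0.0, 0.0, 0.0, 1.0]]
foot [403.9 264.7] 0.72 [ 0.627  0.089 -0.   ]
pepper_pot [197.6 258.5] 0.79 [0.175 0.262 0.034]
pepper_pot [370.4 250.3] 0.77 [0.559 0.13  0.034]
post_0 [354.4 253.6] 0.68 [ 0.443 -0.002  0.094]
black_pot_a [404.8 337.2] 0.73 [ 0.418 -0.216  0.034]
black_pot_a [405.3 261.2] 0.64 [0.595 0.039 0.034]
white_pot [388.1 266.6] 0.75 [0.544 0.03  0.034]
mug [292.5 241. ] 0.8 [0.446 0.36  0.   ]
mug [250.7 251.2] 0.28 [ 0.32   0.337 -0.   ]
lemon [250.1 250.1] 0.57 [ 0.321  0.345 -0.   ]
lemon [405.  262.4] 0.52 [0.637 0.099 0.   ]
tape_roll [244.3 232. ] 0.66 [ 0.345  0.496 -0.   ]
top [[0.004, -0.983, 0.183, 0.225], [-1.0, -0.005, -0.005, 0.153], [0.006, -0.183, -0.983, 1.101], [0.0, 0.0, 0.0, 1.0]]
foot [175.  288.9] 0.64 [0.321 0.462 0.   ]
pepper_pot [227.7 352.8] 0.71 [0.188 0.338 0.034]
pepper_pot [362.3 188.6] 0.7 [0.539 0.058 0.034]
pepper_pot [336.4 186.4] 0.66 [0.543 0.114 0.034]
post_0 [175.9 287.6] 0.57 [0.316 0.434 0.094]
black_pot_a [378.6 169.8] 0.86 [0.582 0.022 0.034]
black_pot_a [352.  161.1] 0.85 [0.601 0.08  0.034]
black_pot_a [463.7 230.9] 0.8 [ 0.445 -0.159  0.034]
white_pot [381.8 192.4] 0.81 [0.53  0.015 0.034]
mug [226.2 236.2] 0.67 [0.438 0.357 0.   ]
lemon [234.2 292.9] 0.83 [0.313 0.335 0.   ]
tape_roll [174.4 290.5] 0.95 [0.318 0.463 0.   ]
0.9 [0.30999989 0.65540398 0.19583008] [[-0.904  0.428  0.   ]
 [ 0.428  0.904  0.   ]
 [-0.     0.    -1.   ]]
```

View pics/top0.png

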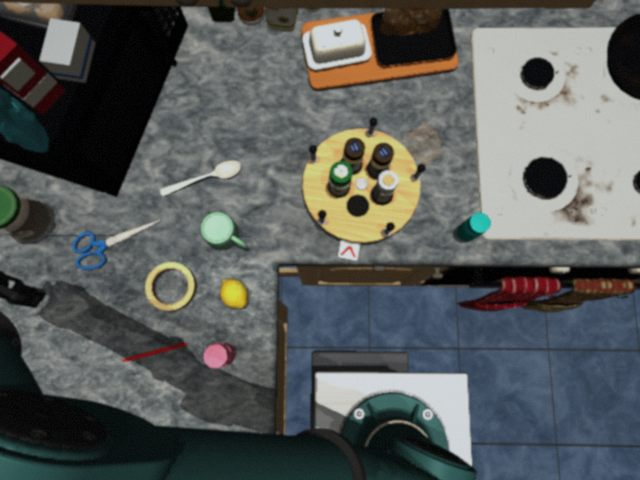

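View pics/side0.png

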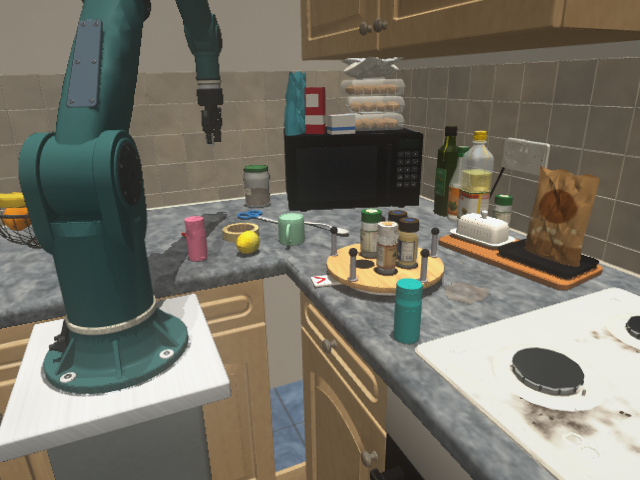

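The top picture shows the green lid at (341,172), the white lid at (387,179) and black lids at (354,150) and (382,155). The red arrow is at (349,252), and the posts are at (372,122), (420,170), (391,234), (322,216) and (312,152).

Candidates for the pepper pot are the green-lidded one at (341,172) and the pink one at (218,355), which stands on the worktop. The green-lidded one on the carousel fits. The turquoise pot at (473,227) isn't meant.

```bash
cat > meas.py <<'E'
from h import *
def meas(im,d):
    "top view: axis, pot lid, posts, arrow from colour masks + calibrated heights"
    P=cloud('top',d);hsv=cv2.cvtColor(im,cv2.COLOR_RGB2HSV)
    x,y,z=P[...,0],P[...,1],P[...,2]
    near=np.hypot(x-.55,y-.06)<.2
    out={}
    wood=near&(hsv[...,0]>10)&(hsv[...,0]<30)&(hsv[...,1]>80)&(abs(z-.034)<.012)
    c=max(cv2.findContours(wood.astype('u1'),0,1)[0],key=cv2.contourArea)
    h=cv2.convexHull(c)[:,0]
    w=np.array([pix2w('top',p,.034) for p in h.astype(float)])
    A=np.c_[2*w[:,:2],np.ones(len(w))];s=np.linalg.lstsq(A,(w[:,:2]**2).sum(1),rcond=None)[0]
    out['axis']=s[:2];out['r']=np.sqrt(s[2]+s[:2]@s[:2]);out['woodz']=np.median(z[wood])
    near=np.hypot(x-s[0],y-s[1])<.2
    g=near&(hsv[...,0]>40)&(hsv[...,0]<90)&(hsv[...,1]>80)&(z>.1)
    out['lid']=np.array([np.median(x[g]),np.median(y[g]),np.median(z[g])]);out['ng']=g.sum()
    v,u=np.nonzero(g);out['lidpx']=(u.mean(),v.mean())
    red=near&((hsv[...,0]<8)|(hsv[...,0]>172))&(hsv[...,1]>120)&(z<.03)
    v,u=np.nonzero(red);out['red']=pix2w('top',(u.mean(),v.mean()),.01)
    tops=near&(np.hypot(x-s[0],y-s[1])>.095)&(np.hypot(x-s[0],y-s[1])<.15)&(im.max(2)<75)&(z>.06)
    n,l,st,ct=cv2.connectedComponentsWithStats(tops.astype('u1'))
    out['posts']=[(np.round(ct[i],1),np.round(pix2w('top',ct[i],.097)[:2],3),round(float(z[l==i].max()),3)) for i in range(1,n) if st[i,4]>4]
    return out
E
python3 - <<'E'
from meas import *
f=np.load('top0.npz');o=meas(f['im'],f['d'])
for k,v in o.items(): print(k,v)
im=f['im'];cv2.imwrite('pics/crop0.png',cv2.resize(im[110:270,290:440],None,fx=3.7,fy=3.7,interpolation=2)[...,::-1])
E
```

```text
axis [0.54861298 0.06078395]
r 0.1290141681329223
woodz 0.03313652910416465
lid [0.53337057 0.11091837 0.13812944]
ng 258
lidpx (np.float64(340.2906976744186), np.float64(174.15116279069767))
red [0.4092674 0.0888096 0.01     ]
posts [(array([392.6,   3.7]), array([ 0.939, -0.007]), 0.509), (array([372.9, 123. ]), array([0.663, 0.04 ]), 0.105), (array([312. , 150.2]), array([0.602, 0.167]), 0.105), (array([420.4, 168.9]), array([ 0.563, -0.057]), 0.105), (array([321.7, 215.1]), array([0.464, 0.147]), 0.106), (array([389.2, 227.2]), array([0.439, 0.01 ]), 0.107)]
```

View pics/crop0.png

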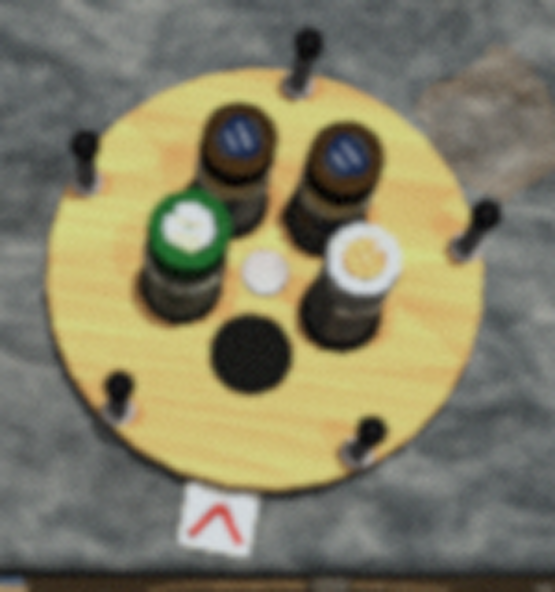

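The enlarged crop confirms the green-lidded pot on the carousel at about (341,172), with the empty place at the front and the arrow below it. It needs about 67° counter-clockwise. I'll straddle the front-left post (322,215) loosely with the fingers and walk it round the arc.

```bash
cat >> h.py <<'E'
C=np.array([.5486,.0608])
def rows(thetas,z,r=.12,yaw=None,s=None):
    "tool-frame rows from the current pose to posts' arc angles (deg)"
    s=s or ctrl.observe();R=np.array(s['tcp_rot']);p=np.array(s['tool_pos'])
    for i,t in enumerate(np.atleast_1d(thetas)):
        a=np.radians(t);zz=np.broadcast_to(z,np.shape(np.atleast_1d(thetas)))[i]
        w=np.array([*(C+r*np.array([np.cos(a),np.sin(a)])),zz])
        yw=a-np.pi/2; Y=np.array([np.cos(yw),np.sin(yw),0]);Z=np.array([0,0,-1.]);T=np.c_[np.cross(Y,Z),Y,Z]
        print(t,np.round(R.T@(w-p),4),np.round(cv2.Rodrigues(R.T@T)[0].ravel(),4))
E
python3 - <<'E'
from h import *
rows([134.2],.19)
m=camera_model('side');T=np.linalg.inv(np.array(m['world_from_camera']));K=np.array([[m['fx'],0,m['cx']],[0,m['fy'],m['cy']],[0,0,1]])
a=np.radians(134.2+72*np.arange(5));W=np.c_[C[0]+.12*np.cos(a),C[1]+.12*np.sin(a),np.full(5,.094)]
print(cv2.projectPoints(W,cv2.Rodrigues(T[:3,:3])[0],T[:3,3],K,np.array(m['D'],float))[0][:,0].round(1))
print(pix2w('top',(340.8,171.4),.14),pix2w('top',(362,183.5),.034))
E
```

```text
134.2 [-0.3575 -0.3935  0.0058] [1.000e-04 0.000e+00 3.576e-01]
[[331.8 230.2]
 [351.1 252.2]
 [423.  252.9]
 [433.2 230.9]
 [379.7 219.5]]
[0.54248187 0.10945178 0.14      ] [0.55012653 0.05833522 0.034     ]
```

The post model projected into the side view lands within about 3 px of the balls seen there, so the two views agree.

>>> servo_tool:
  steps:
    - {"tx": -0.022,"ty": -0.025,"wz": 0.03,"fingers": 0.06}
    - {"tx": -0.05,"ty": -0.055,"wz": 0.06,"fingers": 0.06}
    - {"tx": -0.08,"ty": -0.09,"wz": 0.09,"fingers": 0.06}
    - {"tx": -0.11,"ty": -0.12,"wz": 0.12,"fingers": 0.06}
    - {"tx": -0.14,"ty": -0.155,"wz": 0.15,"fingers": 0.06}
    - {"tx": -0.17,"ty": -0.188,"wz": 0.18,"fingers": 0.06}
    - {"tx": -0.2,"ty": -0.22,"wz": 0.2,"fingers": 0.06}
    - {"tx": -0.225,"ty": -0.25,"wz": 0.22,"fingers": 0.06}

```text
schema error: expected keys tx, ty, tz, wx, wy, wz, fingers
```

```bash
python3 -c "
from h import *
rows([134.2],.19)"
```

```text
134.2 [-0.3575 -0.3935  0.0058] [1.000e-04 0.000e+00 3.576e-01]
```

>>> servo_tool:
  steps:
    - {"tx": -0.022,"ty": -0.025,"tz": 0,"wx": 0,"wy": 0,"wz": 0.03,"fingers": 0.06}
    - {"tx": -0.05,"ty": -0.055,"tz": 0,"wx": 0,"wy": 0,"wz": 0.06,"fingers": 0.06}
    - {"tx": -0.08,"ty": -0.09,"tz": 0,"wx": 0,"wy": 0,"wz": 0.09,"fingers": 0.06}
    - {"tx": -0.11,"ty": -0.12,"tz": 0,"wx": 0,"wy": 0,"wz": 0.12,"fingers": 0.06}
    - {"tx": -0.14,"ty": -0.155,"tz": 0,"wx": 0,"wy": 0,"wz": 0.15,"fingers": 0.06}
    - {"tx": -0.17,"ty": -0.188,"tz": 0,"wx": 0,"wy": 0,"wz": 0.18,"fingers": 0.06}
    - {"tx": -0.2,"ty": -0.22,"tz": 0,"wx": 0,"wy": 0,"wz": 0.2,"fingers": 0.06}
    - {"tx": -0.225,"ty": -0.25,"tz": 0,"wx": 0,"wy": 0,"wz": 0.22,"fingers": 0.06}

```text
time_s: 1.7
tool_pos: [0.4074, 0.3309, 0.1962]
tcp_rot: [[-0.788, 0.616, 0.001], [0.616, 0.788, 0.0], [-0.001, 0.001, -1.0]]
contact_force: [0.2, 1.0, 1.2]
gripper_width: 0.701
grip_force: 0.0
```

```bash
python3 -c "
from h import *
rows([134.2],.19)"
```

```text
134.2 [-0.1587 -0.1096  0.0062] [0.0007 0.0006 0.1355]
```

>>> servo_tool:
  steps:
    - {"tx": -0.03,"ty": -0.02,"tz": 0,"wx": 0,"wy": 0,"wz": 0.03,"fingers": 0.06}
    - {"tx": -0.06,"ty": -0.042,"tz": 0,"wx": 0,"wy": 0,"wz": 0.06,"fingers": 0.06}
    - {"tx": -0.09,"ty": -0.063,"tz": 0,"wx": 0,"wy": 0,"wz": 0.09,"fingers": 0.06}
    - {"tx": -0.12,"ty": -0.083,"tz": 0,"wx": 0,"wy": 0,"wz": 0.12,"fingers": 0.06}
    - {"tx": -0.145,"ty": -0.1,"tz": 0,"wx": 0,"wy": 0,"wz": 0.136,"fingers": 0.06}
    - {"tx": -0.159,"ty": -0.11,"tz": 0.006,"wx": 0,"wy": 0,"wz": 0.136,"fingers": 0.06}
    - {"tx": -0.159,"ty": -0.11,"tz": 0.03,"wx": 0,"wy": 0,"wz": 0.136,"fingers": 0.06}
    - {"tx": -0.159,"ty": -0.11,"tz": 0.05,"wx": 0,"wy": 0,"wz": 0.136,"fingers": 0.06}

```text
time_s: 2.5
tool_pos: [0.4652, 0.148, 0.1458]
tcp_rot: [[-0.697, 0.717, 0.002], [0.717, 0.697, 0.001], [-0.001, 0.002, -1.0]]
contact_force: [0.1, -0.4, -1.6]
gripper_width: 0.705
grip_force: 0.0
```

```bash
python3 -c "
from h import *
rows([134.2],.073)
im,d=snapshot('side');cv2.imwrite('pics/side1.png',cv2.resize(im[150:310,270:480],None,fx=3.5,fy=3.5)[...,::-1])"
```

```text
134.2 [-0.0005 -0.0011  0.0728] [ 0.0018  0.0009 -0.0005]
```

View pics/side1.png

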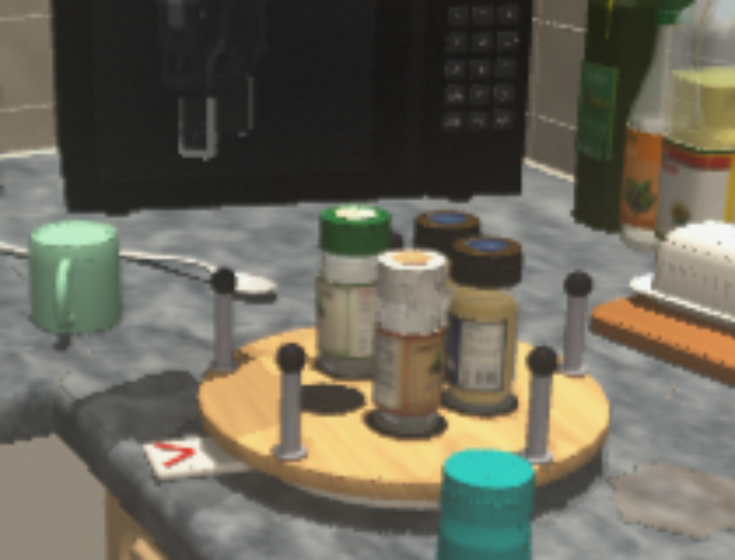

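The fingers straddle the front-left post: one at crop (198,125), the other at (243,105), with the ball below at (224,282). Going down.

>>> servo_tool:
  steps:
    - {"tx": 0,"ty": -0.001,"tz": 0.01,"wx": 0.002,"wy": 0.001,"wz": 0,"fingers": 0.06}
    - {"tx": 0,"ty": -0.001,"tz": 0.022,"wx": 0.002,"wy": 0.001,"wz": 0,"fingers": 0.06}
    - {"tx": 0,"ty": -0.001,"tz": 0.034,"wx": 0.002,"wy": 0.001,"wz": 0,"fingers": 0.06}
    - {"tx": 0,"ty": -0.001,"tz": 0.046,"wx": 0.002,"wy": 0.001,"wz": 0,"fingers": 0.06}
    - {"tx": 0,"ty": -0.001,"tz": 0.058,"wx": 0.002,"wy": 0.001,"wz": 0,"fingers": 0.06}
    - {"tx": 0,"ty": -0.001,"tz": 0.068,"wx": 0.002,"wy": 0.001,"wz": 0,"fingers": 0.06}
    - {"tx": 0,"ty": -0.001,"tz": 0.073,"wx": 0.002,"wy": 0.001,"wz": 0,"fingers": 0.05}
    - {"tx": 0,"ty": -0.001,"tz": 0.073,"wx": 0.002,"wy": 0.001,"wz": 0,"fingers": 0.036}

```text
time_s: 3.35
tool_pos: [0.4631, 0.1478, 0.072]
tcp_rot: [[-0.698, 0.716, -0.004], [0.716, 0.698, -0.001], [0.002, -0.003, -1.0]]
contact_force: [-1.0, -0.8, 0.4]
gripper_width: 0.435
grip_force: 0.0
```

```bash
python3 -c "
from h import *
print(ctrl.observe()['tool_pos'],ctrl.observe()['contact_force'])
rows([136,138.5,141,143.5,146,148.5,151,153],.073)"
```

```text
[0.46314441 0.1478065  0.07199227] [-0.97397134 -0.81287307  0.43553979]
136.0 [-0.002  -0.0032 -0.001 ] [-0.0034 -0.0016 -0.0299]
138.5 [-0.0023 -0.0084 -0.001 ] [-0.0034 -0.0017 -0.0735]
141.0 [-0.0028 -0.0136 -0.001 ] [-0.0033 -0.0018 -0.1171]
143.5 [-0.0035 -0.0188 -0.0009] [-0.0033 -0.0018 -0.1608]
146.0 [-0.0045 -0.0239 -0.0009] [-0.0033 -0.0019 -0.2044]
148.5 [-0.0056 -0.029  -0.0009] [-0.0032 -0.002  -0.248 ]
151.0 [-0.007  -0.0341 -0.0009] [-0.0032 -0.002  -0.2917]
153.0 [-0.0083 -0.0381 -0.0009] [-0.0032 -0.0021 -0.3266]
```

>>> servo_tool:
  steps:
    - {"tx": -0.002,"ty": -0.003,"tz": -0.001,"wx": -0.003,"wy": -0.002,"wz": -0.03,"fingers": 0.03}
    - {"tx": -0.002,"ty": -0.008,"tz": -0.001,"wx": -0.003,"wy": -0.002,"wz": -0.073,"fingers": 0.03}
    - {"tx": -0.003,"ty": -0.0135,"tz": -0.001,"wx": -0.003,"wy": -0.002,"wz": -0.117,"fingers": 0.03}
    - {"tx": -0.0035,"ty": -0.019,"tz": -0.001,"wx": -0.003,"wy": -0.002,"wz": -0.16,"fingers": 0.03}
    - {"tx": -0.0045,"ty": -0.024,"tz": -0.001,"wx": -0.003,"wy": -0.002,"wz": -0.204,"fingers": 0.03}
    - {"tx": -0.0055,"ty": -0.029,"tz": -0.001,"wx": -0.003,"wy": -0.002,"wz": -0.248,"fingers": 0.03}
    - {"tx": -0.007,"ty": -0.034,"tz": -0.001,"wx": -0.003,"wy": -0.002,"wz": -0.292,"fingers": 0.03}
    - {"tx": -0.0085,"ty": -0.038,"tz": -0.001,"wx": -0.003,"wy": -0.002,"wz": -0.327,"fingers": 0.03}

```text
time_s: 4.15
tool_pos: [0.4425, 0.1149, 0.0745]
tcp_rot: [[-0.892, 0.452, 0.003], [0.452, 0.892, 0.001], [-0.002, 0.002, -1.0]]
contact_force: [2.0, -0.1, -0.4]
gripper_width: 0.35
grip_force: 0.0
```

```bash
python3 -c "
from h import *
print(ctrl.observe()['tool_pos'],ctrl.observe()['contact_force'])
rows([155,158,161,164,167,170,173,175],.073)"
```

```text
[0.44253334 0.11492145 0.07451329] [ 1.95981207 -0.13497276 -0.36762133]
155 [ 0.0009 -0.0043  0.0015] [ 0.0018  0.0019 -0.0322]
158 [ 0.0005 -0.0105  0.0015] [ 0.0018  0.0019 -0.0845]
161 [-0.0002 -0.0168  0.0015] [ 0.0017  0.002  -0.1369]
164 [-0.0012 -0.023   0.0015] [ 0.0017  0.002  -0.1893]
167 [-0.0026 -0.0291  0.0015] [ 0.0016  0.0021 -0.2416]
170 [-0.0042 -0.0352  0.0015] [ 0.0016  0.0021 -0.294 ]
173 [-0.0062 -0.0411  0.0014] [ 0.0015  0.0022 -0.3463]
175 [-0.0077 -0.045   0.0014] [ 0.0015  0.0022 -0.3812]
```

>>> servo_tool:
  steps:
    - {"tx": 0.001,"ty": -0.004,"tz": 0,"wx": 0.001,"wy": 0.001,"wz": -0.032,"fingers": 0.03}
    - {"tx": 0.0005,"ty": -0.0105,"tz": 0,"wx": 0.001,"wy": 0.001,"wz": -0.085,"fingers": 0.03}
    - {"tx": 0,"ty": -0.017,"tz": 0,"wx": 0.001,"wy": 0.001,"wz": -0.137,"fingers": 0.03}
    - {"tx": -0.001,"ty": -0.023,"tz": 0,"wx": 0.001,"wy": 0.001,"wz": -0.189,"fingers": 0.03}
    - {"tx": -0.0025,"ty": -0.029,"tz": 0,"wx": 0.001,"wy": 0.001,"wz": -0.242,"fingers": 0.03}
    - {"tx": -0.004,"ty": -0.035,"tz": 0,"wx": 0.001,"wy": 0.001,"wz": -0.294,"fingers": 0.03}
    - {"tx": -0.006,"ty": -0.041,"tz": 0,"wx": 0.001,"wy": 0.001,"wz": -0.346,"fingers": 0.03}
    - {"tx": -0.0075,"ty": -0.045,"tz": 0,"wx": 0.001,"wy": 0.001,"wz": -0.381,"fingers": 0.03}

```text
time_s: 4.95
tool_pos: [0.4286, 0.0713, 0.074]
tcp_rot: [[-0.996, 0.087, 0.0], [0.087, 0.996, -0.0], [-0.0, -0.0, -1.0]]
contact_force: [0.4, 0.2, 0.4]
gripper_width: 0.352
grip_force: 0.0
```

```bash
python3 -c "
from meas import *
s=ctrl.observe();print(s['tool_pos'],s['contact_force'])
rows([177,180,183,186,189,192,194,195],.073)
im,d=snapshot('top');cv2.imwrite('pics/top1.png',cv2.resize(im[110:270,290:440],None,fx=3.7,fy=3.7,interpolation=2)[...,::-1])
try:
  for k,v in meas(im,d).items(): print(k,v)
except Exception as e: print(e)"
```

```text
[0.42857389 0.0713239  0.07404238] [0.418107   0.20787488 0.41887131]
177 [-0.0006 -0.0042  0.001 ] [-0.0002  0.0004 -0.035 ]
180 [-0.0009 -0.0105  0.001 ] [-0.0002  0.0003 -0.0874]
183 [-0.0017 -0.0167  0.001 ] [-0.0002  0.0003 -0.1398]
186 [-0.0027 -0.0229  0.001 ] [-0.0002  0.0003 -0.1921]
189 [-0.0041 -0.0291  0.001 ] [-0.0003  0.0003 -0.2445]
192 [-0.0057 -0.0351  0.0011] [-0.0003  0.0003 -0.2968]
194 [-0.007  -0.0391  0.0011] [-3.000e-04  3.000e-04 -3.317e-01]
195 [-0.0077 -0.0411  0.0011] [-3.000e-04  3.000e-04 -3.492e-01]
axis [0.54855274 0.06077384]
r 0.12897356493490086
woodz 0.033011827523818704
lid [0.3895312  0.08461866 0.54824515]
ng 2871
lidpx (np.float64(381.39289446185995), np.float64(181.92058516196448))
red [0.40617038 0.08569125 0.01      ]
posts [(array([393.6,   3.5]), array([ 0.94 , -0.009]), 0.509), (array([372.6, 123.1]), array([0.663, 0.04 ]), 0.105), (array([312.1, 150.1]), array([0.603, 0.167]), 0.104), (array([367. , 173.9]), array([0.552, 0.053]), 0.609), (array([342.4, 221.5]), array([0.451, 0.105]), 0.324), (array([321.6, 215.2]), array([0.463, 0.147]), 0.105), (array([388.8, 229. ]), array([0.436, 0.011]), 0.333)]
```

View pics/top1.png

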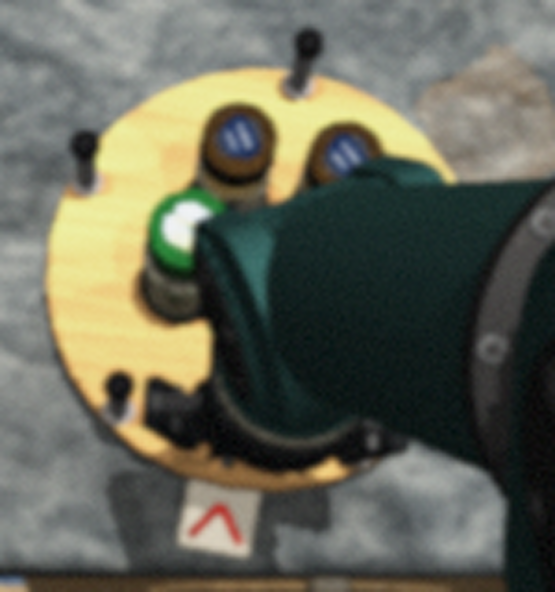

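The turntable didn't move: all posts are where they were, and the hand is now at crop (290,430). The fingertips must have passed over the post, so I'll check the side view for their actual height.

```bash
python3 -c "
from h import *
im,d=snapshot('side');P=cloud('side',d)
s=ctrl.observe();p=np.array(s['tool_pos']);print(p)
print('TCP px',[ (v) for v in [0]])
m=camera_model('side');T=np.linalg.inv(np.array(m['world_from_camera']));K=np.array([[m['fx'],0,m['cx']],[0,m['fy'],m['cy']],[0,0,1]])
q=cv2.projectPoints(np.array([p]),cv2.Rodrigues(T[:3,:3])[0],T[:3,3],K,np.array(m['D'],float))[0].ravel();print(q)
near=(np.hypot(P[...,0]-p[0],P[...,1]-p[1])<.06)&(im.max(2)<110)&(P[...,2]>.05)
for z in np.arange(.05,.3,.01):
  k=near&(abs(P[...,2]-z)<.005)
  if k.sum()>3: print(round(z,2),k.sum(),P[k].min(0).round(3),P[k].max(0).round(3))
i=im[130:290,270:450].copy();cv2.circle(i,(int(q[0]-270),int(q[1]-130)),1,(255,0,255),-1)
i=np.clip(i.astype(float)*1.5,0,255).astype('u1')
cv2.imwrite('pics/side2.png',cv2.resize(i,None,fx=3.7,fy=3.7)[...,::-1])"
```

```text
[0.42853235 0.07113594 0.074007  ]
TCP px [0]
[331.75389026 251.94301126]
0.11 27 [0.416 0.047 0.109] [0.436 0.089 0.115]
0.12 77 [0.415 0.039 0.115] [0.437 0.089 0.125]
0.13 73 [0.414 0.039 0.125] [0.437 0.089 0.135]
0.14 77 [0.415 0.039 0.135] [0.436 0.088 0.145]
0.15 59 [0.413 0.036 0.145] [0.432 0.098 0.155]
0.16 129 [0.41  0.019 0.155] [0.44  0.115 0.165]
0.17 104 [0.41  0.015 0.165] [0.441 0.123 0.175]
0.18 127 [0.409 0.011 0.175] [0.436 0.13  0.185]
0.19 113 [0.409 0.011 0.185] [0.436 0.127 0.195]
0.2 87 [0.407 0.016 0.195] [0.446 0.129 0.205]
0.21 134 [0.406 0.012 0.205] [0.447 0.129 0.215]
0.22 135 [0.407 0.023 0.215] [0.434 0.105 0.225]
0.23 84 [0.413 0.031 0.225] [0.433 0.096 0.234]
0.24 158 [0.39  0.03  0.235] [0.459 0.078 0.245]
0.25 198 [0.389 0.029 0.245] [0.458 0.078 0.255]
0.26 195 [0.39  0.03  0.255] [0.459 0.077 0.265]
0.27 198 [0.39  0.03  0.265] [0.458 0.076 0.275]
0.28 218 [0.39  0.031 0.275] [0.464 0.093 0.285]
0.29 67 [0.395 0.036 0.285] [0.453 0.073 0.295]
```

View pics/side2.png

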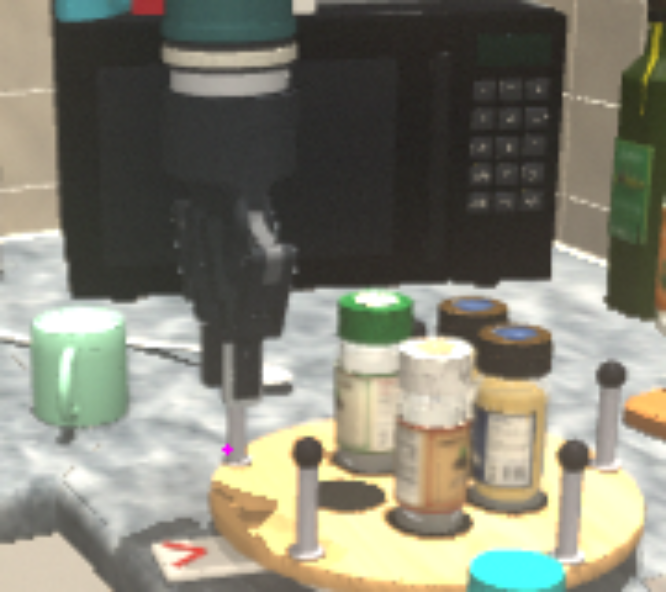

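The side view shows the real fingertips at about z = 0.108 (crop (230,390)) against a reported TCP of 0.074. They passed just over the balls, so the tips sit about 33 mm higher than reported. I'll go back to the post and lower the reported z to about 0.044.

```bash
python3 -c "
from h import *
rows([172,167,161,155,149,143,137,134.2],.095)"
```

```text
172.0 [-0.0007  0.0064 -0.021 ] [-0.0003  0.0002  0.0494]
167.0 [-0.0016  0.0169 -0.021 ] [-0.0003  0.0002  0.1366]
161.0 [-0.004   0.0292 -0.021 ] [-3.000e-04  2.000e-04  2.414e-01]
155.0 [-0.0076  0.0412 -0.021 ] [-2.000e-04  2.000e-04  3.461e-01]
149.0 [-0.0125  0.0528 -0.021 ] [-2.000e-04  2.000e-04  4.508e-01]
143.0 [-0.0186  0.0638 -0.021 ] [-2.000e-04  3.000e-04  5.555e-01]
137.0 [-0.0257  0.0741 -0.021 ] [-2.000e-04  3.000e-04  6.602e-01]
134.2 [-0.0294  0.0787 -0.021 ] [-2.000e-04  3.000e-04  7.091e-01]
```

>>> servo_tool:
  steps:
    - {"tx": -0.0005,"ty": 0.0064,"tz": -0.021,"wx": 0,"wy": 0,"wz": 0.05,"fingers": 0.06}
    - {"tx": -0.0015,"ty": 0.017,"tz": -0.021,"wx": 0,"wy": 0,"wz": 0.137,"fingers": 0.06}
    - {"tx": -0.004,"ty": 0.029,"tz": -0.021,"wx": 0,"wy": 0,"wz": 0.241,"fingers": 0.06}
    - {"tx": -0.0075,"ty": 0.041,"tz": -0.021,"wx": 0,"wy": 0,"wz": 0.346,"fingers": 0.06}
    - {"tx": -0.0125,"ty": 0.053,"tz": -0.021,"wx": 0,"wy": 0,"wz": 0.451,"fingers": 0.06}
    - {"tx": -0.0185,"ty": 0.064,"tz": -0.021,"wx": 0,"wy": 0,"wz": 0.556,"fingers": 0.06}
    - {"tx": -0.0255,"ty": 0.074,"tz": -0.021,"wx": 0,"wy": 0,"wz": 0.66,"fingers": 0.06}
    - {"tx": -0.0295,"ty": 0.0785,"tz": -0.021,"wx": 0,"wy": 0,"wz": 0.709,"fingers": 0.06}

```text
time_s: 5.85
tool_pos: [0.466, 0.1492, 0.095]
tcp_rot: [[-0.697, 0.717, 0.002], [0.717, 0.697, 0.001], [-0.001, 0.002, -1.0]]
contact_force: [0.2, -0.4, 0.3]
gripper_width: 0.704
grip_force: 0.0
```

```bash
python3 -c "
from h import *
rows([134.2],.043)
im,d=snapshot('side');P=cloud('side',d);p=np.array(ctrl.observe()['tool_pos']);print(p)
near=(np.hypot(P[...,0]-p[0],P[...,1]-p[1])<.055)&(im.max(2)<110)&(P[...,2]>.08)
for z in np.arange(.08,.2,.01):
  k=near&(abs(P[...,2]-z)<.005)
  if k.sum()>3: print(round(z,2),k.sum(),P[k].min(0).round(3),P[k].max(0).round(3))
"
```

```text
134.2 [-0.0009 -0.0026  0.052 ] [ 0.0016  0.0006 -0.0006]
[0.46683228 0.1497607  0.09508017]
0.08 10 [0.462 0.14  0.08 ] [0.471 0.147 0.084]
0.09 22 [0.46  0.137 0.086] [0.473 0.148 0.095]
0.1 26 [0.46  0.135 0.095] [0.474 0.152 0.103]
0.14 64 [0.43  0.114 0.135] [0.498 0.178 0.145]
0.15 84 [0.43  0.111 0.145] [0.499 0.178 0.155]
0.16 93 [0.43  0.112 0.155] [0.497 0.18  0.165]
0.17 81 [0.428 0.113 0.165] [0.498 0.177 0.175]
0.18 62 [0.427 0.107 0.175] [0.513 0.179 0.185]
0.19 67 [0.429 0.105 0.185] [0.514 0.183 0.195]
```

>>> servo_tool:
  steps:
    - {"tx": -0.001,"ty": -0.003,"tz": 0.005,"wx": 0.001,"wy": 0,"wz": 0,"fingers": 0.06}
    - {"tx": -0.001,"ty": -0.003,"tz": 0.015,"wx": 0.001,"wy": 0,"wz": 0,"fingers": 0.06}
    - {"tx": -0.001,"ty": -0.003,"tz": 0.025,"wx": 0.001,"wy": 0,"wz": 0,"fingers": 0.06}
    - {"tx": -0.001,"ty": -0.003,"tz": 0.035,"wx": 0.001,"wy": 0,"wz": 0,"fingers": 0.06}
    - {"tx": -0.001,"ty": -0.003,"tz": 0.045,"wx": 0.001,"wy": 0,"wz": 0,"fingers": 0.06}
    - {"tx": -0.001,"ty": -0.003,"tz": 0.054,"wx": 0.001,"wy": 0,"wz": 0,"fingers": 0.06}
    - {"tx": -0.001,"ty": -0.003,"tz": 0.054,"wx": 0.001,"wy": 0,"wz": 0,"fingers": 0.045}
    - {"tx": -0.001,"ty": -0.003,"tz": 0.054,"wx": 0.001,"wy": 0,"wz": 0,"fingers": 0.034}

```text
time_s: 6.7
tool_pos: [0.4635, 0.1445, 0.0405]
tcp_rot: [[-0.698, 0.717, -0.001], [0.717, 0.698, -0.001], [0.0, -0.002, -1.0]]
contact_force: [1.1, -0.5, -0.0]
gripper_width: 0.401
grip_force: 0.0
```

```bash
python3 -c "
from h import *
rows([136,138,140.5,143,145.5,148,150.5,152],.042)
im,d=snapshot('side')
cv2.imwrite('pics/side3.png',cv2.resize(im[150:290,290:450],None,fx=3.7,fy=3.7)[...,::-1])"
```

```text
136.0 [ 0.0006 -0.0011 -0.0015] [-0.0016 -0.0001 -0.0309]
138.0 [ 0.0004 -0.0053 -0.0015] [-0.0016 -0.0002 -0.0658]
140.5 [-0.0001 -0.0105 -0.0015] [-0.0016 -0.0002 -0.1095]
143.0 [-0.0007 -0.0157 -0.0015] [-0.0016 -0.0002 -0.1531]
145.5 [-0.0017 -0.0209 -0.0015] [-0.0016 -0.0003 -0.1967]
148.0 [-0.0028 -0.026  -0.0014] [-0.0016 -0.0003 -0.2404]
150.5 [-0.0041 -0.031  -0.0014] [-0.0016 -0.0003 -0.284 ]
152.0 [-0.0051 -0.034  -0.0014] [-0.0016 -0.0004 -0.3102]
```

View pics/side3.png

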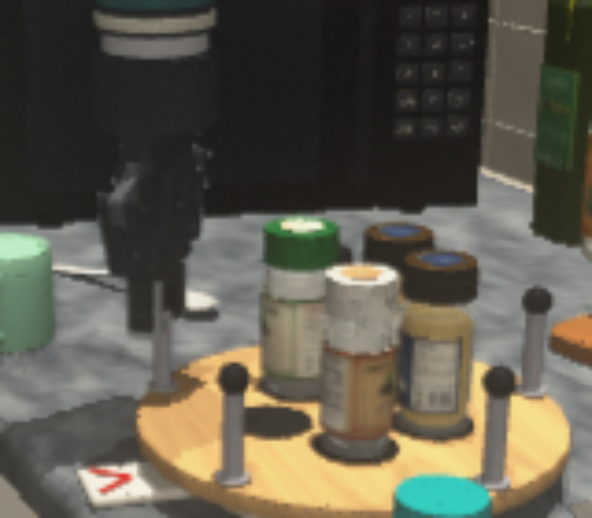

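The post now stands between the fingers: near finger tip at crop (142,328), post at (161,330), other finger behind it. Sweeping.

>>> servo_tool:
  steps:
    - {"tx": 0.0005,"ty": -0.001,"tz": -0.001,"wx": -0.001,"wy": 0,"wz": -0.03,"fingers": 0.03}
    - {"tx": 0.0005,"ty": -0.005,"tz": -0.001,"wx": -0.001,"wy": 0,"wz": -0.066,"fingers": 0.03}
    - {"tx": 0,"ty": -0.0105,"tz": -0.001,"wx": -0.001,"wy": 0,"wz": -0.11,"fingers": 0.03}
    - {"tx": -0.0005,"ty": -0.0155,"tz": -0.001,"wx": -0.001,"wy": 0,"wz": -0.153,"fingers": 0.03}
    - {"tx": -0.0015,"ty": -0.021,"tz": -0.001,"wx": -0.001,"wy": 0,"wz": -0.197,"fingers": 0.03}
    - {"tx": -0.003,"ty": -0.026,"tz": -0.001,"wx": -0.001,"wy": 0,"wz": -0.24,"fingers": 0.03}
    - {"tx": -0.004,"ty": -0.031,"tz": -0.001,"wx": -0.001,"wy": 0,"wz": -0.284,"fingers": 0.03}
    - {"tx": -0.005,"ty": -0.034,"tz": -0.001,"wx": -0.001,"wy": 0,"wz": -0.31,"fingers": 0.03}

```text
time_s: 7.55
tool_pos: [0.4433, 0.1172, 0.0424]
tcp_rot: [[-0.884, 0.468, 0.002], [0.468, 0.884, 0.001], [-0.001, 0.001, -1.0]]
contact_force: [1.1, 0.2, 0.9]
gripper_width: 0.346
grip_force: 0.6
```

```bash
cat > lid.py <<'E'
from h import *
def lid():
    "green lid centre from the side view: top-face edge pixels at known height"
    im,d=snapshot('side');P=cloud('side',d);hsv=cv2.cvtColor(im,cv2.COLOR_RGB2HSV)
    g=(hsv[...,0]>40)&(hsv[...,0]<90)&(hsv[...,1]>100)&(abs(P[...,2]-.13)<.02)&(np.hypot(P[...,0]-C[0],P[...,1]-C[1])<.09)
    v,u=np.nonzero(g);q=P[g]
    f=lambda c:np.hypot(q[:,0]-c[0],q[:,1]-c[1])-.022
    from scipy.optimize import least_squares
    side=q[q[:,2]<.137]
    f=lambda c:np.hypot(side[:,0]-c[0],side[:,1]-c[1])-.0225
    dirn=np.array(camera_model('side')['world_from_camera'])[:2,2];dirn/=np.hypot(*dirn)
    c=least_squares(f,np.median(side[:,:2],0)+.02*dirn,loss='soft_l1',f_scale=.002).x
    e=c-C;print('lid',c.round(4),'n',len(side),'ang',np.degrees(np.arctan2(e[1],e[0])).round(1),'r',np.hypot(*e).round(4))
E
python3 -c "
from lid import *
lid()
s=ctrl.observe();print(s['tool_pos'],s['contact_force'])
rows([154,157,160,163,166,169,172,174],.042)"
```

```text
lid [0.5319 0.106 ] n 84 ang 110.3 r 0.0482
[0.44271912 0.11660934 0.04232393] [0.49453766 0.90251203 0.43251604]
154 [ 0.0002 -0.0038  0.0003] [ 0.0004  0.0006 -0.0331]
157 [-0.0001 -0.01    0.0003] [ 0.0003  0.0006 -0.0855]
160 [-0.0008 -0.0163  0.0003] [ 0.0003  0.0006 -0.1378]
163 [-0.0019 -0.0225  0.0003] [ 0.0003  0.0006 -0.1902]
166 [-0.0032 -0.0286  0.0003] [ 0.0003  0.0006 -0.2425]
169 [-0.0049 -0.0347  0.0003] [ 0.0003  0.0006 -0.2949]
172 [-0.0069 -0.0406  0.0003] [ 3.000e-04  6.000e-04 -3.473e-01]
174 [-0.0083 -0.0445  0.0003] [ 3.000e-04  6.000e-04 -3.822e-01]
```

It's turning.

>>> servo_tool:
  steps:
    - {"tx": 0,"ty": -0.004,"tz": 0,"wx": 0,"wy": 0,"wz": -0.033,"fingers": 0.03}
    - {"tx": 0,"ty": -0.01,"tz": 0,"wx": 0,"wy": 0,"wz": -0.085,"fingers": 0.03}
    - {"tx": -0.001,"ty": -0.016,"tz": 0,"wx": 0,"wy": 0,"wz": -0.138,"fingers": 0.03}
    - {"tx": -0.002,"ty": -0.0225,"tz": 0,"wx": 0,"wy": 0,"wz": -0.19,"fingers": 0.03}
    - {"tx": -0.003,"ty": -0.0285,"tz": 0,"wx": 0,"wy": 0,"wz": -0.242,"fingers": 0.03}
    - {"tx": -0.005,"ty": -0.0345,"tz": 0,"wx": 0,"wy": 0,"wz": -0.295,"fingers": 0.03}
    - {"tx": -0.007,"ty": -0.0405,"tz": 0,"wx": 0,"wy": 0,"wz": -0.347,"fingers": 0.03}
    - {"tx": -0.0085,"ty": -0.0445,"tz": 0,"wx": 0,"wy": 0,"wz": -0.382,"fingers": 0.03}

```text
time_s: 8.4
tool_pos: [0.4293, 0.0738, 0.042]
tcp_rot: [[-0.995, 0.104, 0.0], [0.104, 0.995, 0.0], [-0.0, 0.0, -1.0]]
contact_force: [0.8, 1.9, 0.5]
gripper_width: 0.353
grip_force: 0.6
```

```bash
python3 -c "
from lid import *
lid()
s=ctrl.observe();print(s['tool_pos'],s['contact_force'])
rows([176,179,182,185,188,191,194,196],.042)"
```

```text
lid [0.5163 0.0957] n 112 ang 132.8 r 0.0476
[0.42885408 0.07291598 0.04189742] [ 0.1554678  -1.10901952 -0.02695764]
176 [-0.0004 -0.0037 -0.0001] [-0.0007 -0.0008 -0.0347]
179 [-0.0008 -0.01   -0.0001] [-0.0007 -0.0008 -0.0871]
182 [-0.0015 -0.0162 -0.0001] [-0.0007 -0.0008 -0.1395]
185 [-0.0026 -0.0224 -0.0001] [-0.0007 -0.0008 -0.1918]
188 [-0.0039 -0.0286 -0.0001] [-0.0007 -0.0008 -0.2442]
191 [-0.0056 -0.0346 -0.0001] [-0.0006 -0.0008 -0.2965]
194 [-0.0076 -0.0406 -0.0001] [-0.0006 -0.0009 -0.3489]
196 [-0.0091 -0.0445 -0.0001] [-0.0006 -0.0009 -0.3838]
```

>>> servo_tool:
  steps:
    - {"tx": -0.0005,"ty": -0.0035,"tz": 0,"wx": 0,"wy": 0,"wz": -0.035,"fingers": 0.03}
    - {"tx": -0.001,"ty": -0.01,"tz": 0,"wx": 0,"wy": 0,"wz": -0.087,"fingers": 0.03}
    - {"tx": -0.0015,"ty": -0.016,"tz": 0,"wx": 0,"wy": 0,"wz": -0.14,"fingers": 0.03}
    - {"tx": -0.0025,"ty": -0.0225,"tz": 0,"wx": 0,"wy": 0,"wz": -0.192,"fingers": 0.03}
    - {"tx": -0.004,"ty": -0.0285,"tz": 0,"wx": 0,"wy": 0,"wz": -0.244,"fingers": 0.03}
    - {"tx": -0.0055,"ty": -0.0345,"tz": 0,"wx": 0,"wy": 0,"wz": -0.297,"fingers": 0.03}
    - {"tx": -0.0075,"ty": -0.0405,"tz": 0,"wx": 0,"wy": 0,"wz": -0.349,"fingers": 0.03}
    - {"tx": -0.009,"ty": -0.0445,"tz": 0,"wx": 0,"wy": 0,"wz": -0.384,"fingers": 0.03}

```text
time_s: 9.25
tool_pos: [0.433, 0.0286, 0.0418]
tcp_rot: [[-0.961, -0.276, -0.001], [-0.276, 0.961, -0.0], [0.001, 0.0, -1.0]]
contact_force: [-0.6, 1.2, 0.6]
gripper_width: 0.353
grip_force: 0.7
```

```bash
python3 -c "
from lid import *
lid()
s=ctrl.observe();print(s['tool_pos'],s['contact_force'])
rows([198,200,202,204,206,207,208,208],.042)
im,d=snapshot('top');cv2.imwrite('pics/top2.png',cv2.resize(im[110:270,290:440],None,fx=3.7,fy=3.7,interpolation=2)[...,::-1])
"
```

```text
lid [0.521 0.08 ] n 6 ang 145.2 r 0.0336
[0.43313096 0.02773081 0.04175916] [ 0.28091686 -1.24022905 -0.00939614]
198 [-0.0002 -0.0042 -0.0002] [-0.0004 -0.0013 -0.0348]
200 [-0.0004 -0.0084 -0.0002] [-0.0004 -0.0013 -0.0697]
202 [-0.0008 -0.0126 -0.0002] [-0.0004 -0.0013 -0.1046]
204 [-0.0013 -0.0167 -0.0002] [-0.0003 -0.0013 -0.1395]
206 [-0.0019 -0.0209 -0.0002] [-0.0003 -0.0013 -0.1744]
207 [-0.0023 -0.0229 -0.0002] [-0.0003 -0.0013 -0.1919]
208 [-0.0027 -0.025  -0.0002] [-0.0003 -0.0013 -0.2093]
208 [-0.0027 -0.025  -0.0002] [-0.0003 -0.0013 -0.2093]
```

View pics/top2.png

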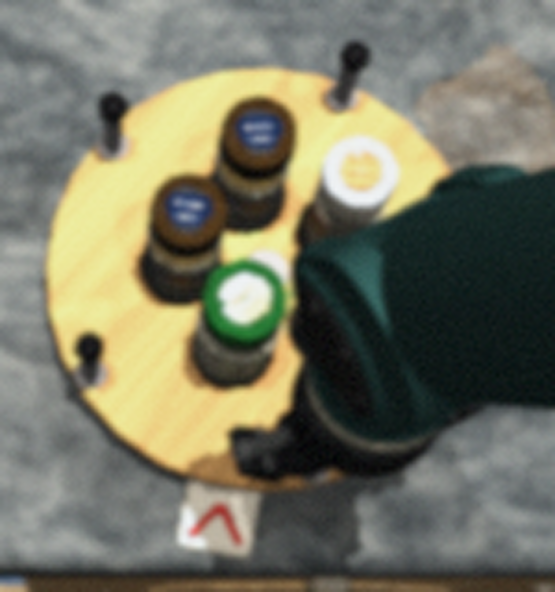

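The top crop shows the green lid at (245,300), still a little left of the arrow line. The posts are at (112,105), (355,57) and (90,347), and the other pots are upright. About 13° more is needed.

>>> servo_tool:
  steps:
    - {"tx": 0,"ty": -0.004,"tz": 0,"wx": 0,"wy": 0,"wz": -0.035,"fingers": 0.03}
    - {"tx": -0.0005,"ty": -0.0085,"tz": 0,"wx": 0,"wy": 0,"wz": -0.07,"fingers": 0.03}
    - {"tx": -0.001,"ty": -0.0125,"tz": 0,"wx": 0,"wy": 0,"wz": -0.105,"fingers": 0.03}
    - {"tx": -0.0015,"ty": -0.0165,"tz": 0,"wx": 0,"wy": 0,"wz": -0.14,"fingers": 0.03}
    - {"tx": -0.002,"ty": -0.02,"tz": 0,"wx": 0,"wy": 0,"wz": -0.17,"fingers": 0.03}
    - {"tx": -0.0025,"ty": -0.023,"tz": 0,"wx": 0,"wy": 0,"wz": -0.195,"fingers": 0.03}
    - {"tx": -0.003,"ty": -0.026,"tz": 0,"wx": 0,"wy": 0,"wz": -0.22,"fingers": 0.03}
    - {"tx": -0.003,"ty": -0.0275,"tz": 0,"wx": 0,"wy": 0,"wz": -0.23,"fingers": 0.03}

```text
time_s: 10.15
tool_pos: [0.4441, 0.0028, 0.0418]
tcp_rot: [[-0.874, -0.486, -0.0], [-0.486, 0.874, -0.0], [0.0, -0.0, -1.0]]
contact_force: [-1.7, 0.3, -0.0]
gripper_width: 0.353
grip_force: 0.7
```

```bash
cat > top.py <<'E'
from h import *
im,d=snapshot('top');P=cloud('top',d);hsv=cv2.cvtColor(im,cv2.COLOR_RGB2HSV)
r=np.hypot(P[...,0]-C[0],P[...,1]-C[1]);z=P[...,2]
g=(hsv[...,0]>45)&(hsv[...,0]<80)&(hsv[...,1]>90)&(r<.085)&(z>.1)&(z<.16)
k=(r<.085)&(abs(z-.14)<.006)
n,l,st,ct=cv2.connectedComponentsWithStats((k|(g&(z>.134))).astype('u1'))
for i in range(1,n):
    if st[i,4]<60: continue
    m=l==i;w=pix2w('top',ct[i],.14);e=w[:2]-C
    print(ct[i].round(1),st[i,4],'green',(m&g).sum(),'ang',np.degrees(np.arctan2(e[1],e[0])).round(1),'r',np.hypot(*e).round(4))
red=((hsv[...,0]<8)|(hsv[...,0]>172))&(hsv[...,1]>120)&(z<.03)&(r<.2)
w=pix2w('top',np.argwhere(red).mean(0)[::-1],.01)[:2]-C;print('arrow ang',np.degrees(np.arctan2(w[1],w[0])).round(1))
p=(r>.1)&(r<.14)&(z>.085)&(z<.112)&(im.max(2)<90)
n,l,st,ct=cv2.connectedComponentsWithStats(p.astype('u1'))
for i in range(1,n):
    if st[i,4]>8:
        e=pix2w('top',ct[i],.097)[:2]-C;print('post',ct[i].round(1),np.degrees(np.arctan2(e[1],e[0])).round(1),np.hypot(*e).round(3))
s=ctrl.observe();print(s['time_s'],s['tool_pos'],s['contact_force'])
E
python3 top.py; python3 -c "
from h import *
rows([208],.1)"
```

```text
[354.2 147.1] 270 green 0 ang 26.0 r 0.0495
[383.5 152.2] 313 green 0 ang -46.8 r 0.05
[340.1 171.5] 295 green 0 ang 97.1 r 0.0505
[360.7 191.9] 402 green 187 ang 168.6 r 0.0489
arrow ang 168.9
post [373.8 121.5] -11.0 0.12
post [312.4 148.1] 61.1 0.121
post [321.4 214. ] 133.7 0.12
10.2 [0.44424195 0.0026477  0.04184093] [-0.84799915 -0.48478804 -0.6411038 ]
208 [ 0.0005  0.0024 -0.0582] [-0.0002  0.0001  0.0189]
```

Lid at 168.6°, arrow at 168.9°: aligned. Open the fingers, lift straight up and back off.

>>> servo_tool:
  steps:
    - {"tx": 0,"ty": 0.001,"tz": 0,"wx": 0,"wy": 0,"wz": 0,"fingers": 0.045}
    - {"tx": 0,"ty": 0.002,"tz": 0,"wx": 0,"wy": 0,"wz": 0,"fingers": 0.055}
    - {"tx": 0,"ty": 0.002,"tz": 0,"wx": 0,"wy": 0,"wz": 0,"fingers": 0.055}
    - {"tx": 0,"ty": 0.002,"tz": -0.01,"wx": 0,"wy": 0,"wz": 0,"fingers": 0.055}
    - {"tx": 0,"ty": 0.002,"tz": -0.03,"wx": 0,"wy": 0,"wz": 0,"fingers": 0.055}
    - {"tx": 0,"ty": 0.002,"tz": -0.055,"wx": 0,"wy": 0,"wz": 0,"fingers": 0.055}
    - {"tx": 0,"ty": 0.002,"tz": -0.085,"wx": 0,"wy": 0,"wz": 0,"fingers": 0.055}
    - {"tx": 0,"ty": 0.002,"tz": -0.12,"wx": 0,"wy": 0,"wz": 0,"fingers": 0.055}

```text
time_s: 11.0
tool_pos: [0.4421, 0.005, 0.1632]
tcp_rot: [[-0.874, -0.486, -0.001], [-0.486, 0.874, -0.0], [0.001, 0.001, -1.0]]
contact_force: [0.7, -0.5, -0.2]
gripper_width: 0.642
grip_force: 0.0
```

>>> servo_tool:
  steps:
    - {"tx": 0,"ty": 0,"tz": -0.02,"wx": 0,"wy": 0,"wz": 0,"fingers": 0.055}
    - {"tx": 0,"ty": -0.01,"tz": -0.03,"wx": 0,"wy": 0,"wz": 0,"fingers": 0.055}
    - {"tx": 0,"ty": -0.03,"tz": -0.03,"wx": 0,"wy": 0,"wz": 0,"fingers": 0.055}
    - {"tx": 0,"ty": -0.055,"tz": -0.03,"wx": 0,"wy": 0,"wz": 0,"fingers": 0.055}
    - {"tx": 0,"ty": -0.08,"tz": -0.03,"wx": 0,"wy": 0,"wz": 0,"fingers": 0.055}
    - {"tx": 0,"ty": -0.1,"tz": -0.03,"wx": 0,"wy": 0,"wz": 0,"fingers": 0.055}
    - {"tx": 0,"ty": -0.11,"tz": -0.03,"wx": 0,"wy": 0,"wz": 0,"fingers": 0.055}
    - {"tx": 0,"ty": -0.11,"tz": -0.03,"wx": 0,"wy": 0,"wz": 0,"fingers": 0.055}

```text
time_s: 11.8
tool_pos: [0.4968, -0.0923, 0.1922]
tcp_rot: [[-0.875, -0.484, 0.0], [-0.484, 0.875, -0.0], [-0.0, -0.0, -1.0]]
contact_force: [-0.4, 0.3, -0.1]
gripper_width: 0.649
grip_force: 0.0
```

```bash
python3 top.py; python3 -c "
from h import *
im,d=snapshot('top');cv2.imwrite('pics/top3.png',im[...,::-1])"
```

```text
[354.  147.2] 289 green 0 ang 26.6 r 0.0497
[383.5 152.1] 315 green 0 ang -46.6 r 0.0501
[340.4 171.3] 280 green 0 ang 96.9 r 0.0498
[360.7 192. ] 409 green 199 ang 168.6 r 0.0491
arrow ang 168.6
post [373.9 121.5] -11.1 0.12
post [312.4 148.3] 61.3 0.121
post [421.2 168. ] -82.3 0.121
post [321.4 214. ] 133.7 0.12
post [389.4 226.6] -154.5 0.12
11.85 [ 0.49613731 -0.09103749  0.19208155] [-0.55256742  0.78891151  0.03048915]
```

View pics/top3.png

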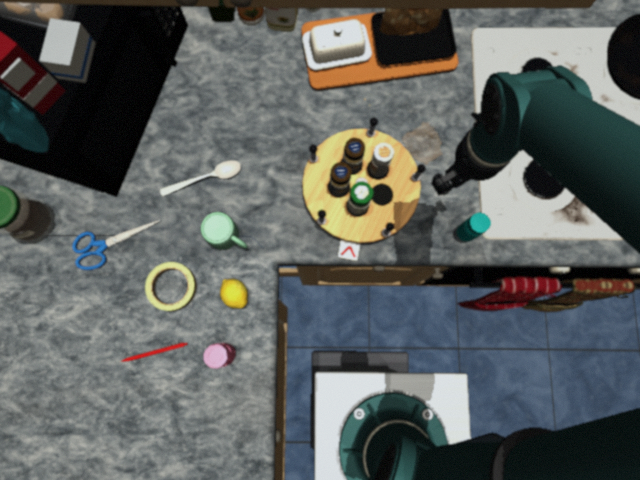

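The green-lidded pot stands at (360,192), on the arrow line. Mug, lemon, tape and the turquoise pot haven't moved, and the hand is clear at (450,180).

```bash
python3 -c "
from station import ctrl
print(ctrl.hand_in())"
```

```text
the job is handed in; nothing more can be done
None
```

I turned the carousel until the green-lidded pepper pot was in line with the red arrow (both measured at 168.6° about the turntable's axis), backed the hand clear, and handed the job in at about 12 s; no verdict was returned.

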